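Fit the domed stake in the quick-change holder and lock it

TASK

Take the domed stake out of the wooden rack and push its shank straight down into the bench holder, feeling for the grip, until it has clicked past the grip and stays fully home when you let go. Then press the holder's locking collar all the way down. Work gently, never ramming anything, and leave the other stakes and the things on the bench where they are.

Things in the scene. Friction and masses are not known exactly. Their poses are not given: they have to be found in the camera images.
- dome_stake_head (a point): Centre of the domed stake's head, 89 mm above its foot; z points up along the stake. Plain steel forming stake standing upright in one of the rack's holes. Head round, 30 mm in diameter, from 12 mm below this point to 14.5 mm above it, its lower 18 mm straight-sided, a low dome on top. Grasp it here.
- cone_stake_head (a point): A point 89 mm up the cone stake (same shank, pointed conical head, 117 mm long), in another hole of the rack. Not wanted; leave it.
- square_stake_head (a point): Centre of the square stake's head (same shank, flat 30 x 30 x 24 mm square head, 101 mm long), in another hole of the rack. Not wanted; leave it.
- rack_top (a point): Centre of the top face of the dark wooden rack, a fixed block 80 x 230 x 55 mm (x, y, z) with three 23 mm square holes, 45 mm deep, 75 mm apart along its y. A stake in it stands loosely, its foot 10 mm above the bench. Which stake is in which hole changes.
- holder_mouth (a point): Centre of the mouth of the fixed bench holder, 78 mm above the bench; z up. Base plate 120 mm square, 12 mm thick; round grey body 72 mm across up to 54 mm; a steel mouth tube stands out of its top, 39 mm across at the lip. Upright 22 mm bore; the mouth is a funnel from 30 mm wide at the lip to 22 mm wide 6 mm lower.
- collar_top (a point): Centre of the flat top of the locking collar, a steel ring round the mouth tube: 72 mm outside, 43 mm inside, 12 mm thick. Its top starts 74 mm above the bench and slides down 8 mm until the ring rests on the grey body, against about 6 N of friction; it stays where left. Press it with fingertips on one side or both; the home stake stands 43 to 67 mm above the mouth.
- collar (a joint): How far the locking collar has been pressed down, m: 0 at the start (up), 0.008 fully down.
- hammer: Steel hammer with wooden handle, 260 mm, lying at the far side of the bench; bystander. Origin under its middle.
- mallet: Wooden mallet, 240 mm, lying at the far side; bystander. Origin under its middle.
- bench_block: Dark steel block 50 x 50 x 20 mm on the bench between rack and holder; bystander. Origin at the centre of its underside.
- tin: Small round tin, 40 mm across, 50 mm high, on the bench between rack and holder; bystander. Origin at the centre of its underside.
- jar: Amber glass jar, 60 mm across, 100 mm high, to the left of the rack; bystander. Origin at the centre of its underside.
- scrap_tray: Aluminium tray 100 x 70 x 30 mm to the right of the holder; bystander. Origin at the centre of its underside.
- holder: The whole holder; origin under its centre. Hidden in the bore, up to 11 mm higher or lower from start to start, are the grip (four sprung balls) and a spring seat (up to 6 N). The foot meets the balls 18 to 40 mm below the mouth; passing them takes 8 to 16 N, then they snap in. Home, the foot is 37 to 60 mm below the mouth; a hard stop comes 1.5 mm deeper. It bears 55 N at most, contacts added.
- dome_stake: The same domed stake, one rigid piece, 103.5 mm long, 0.22 to 0.42 kg; origin at the centre of its foot. Under the head a 77 mm shank, 20 mm in diameter: the lowest 9 mm taper to a flat foot 12 mm across, then a 5 mm bead of full 20 mm, then a groove 13 mm in diameter (14 to 28 mm above the foot) that the holder's grip snaps into.
- seat (a joint): Spring seat in the bore, out of sight under the stake: 0 = up, grows as the foot presses it down, m; hard stop at 0.0075. About 0.006 when the stake is home and gripped; under 0.003 when let go short of the snap.
Mind the look-alikes: they are no part of the job. What is shaped like the dome_stake but yellow is not meant.

How it is judged:
By the outcome, as a careful person would: the job done as asked, in the order asked, and still so for the second after the job is handed in, with the robot touching nothing.
It also fails if it takes over 58 s, if anything falls off the work surface, if the arm or the gripper's body presses on something with over 40 N, if the wrist force passes 120 N, or if a joint passes its speed limit or range.

ROBOT

A 6-joint arm with a two-finger parallel gripper is mounted at the origin on the work surface. World frame = base frame: x ahead of the robot, y to its left, z up, the work surface at z = 0. Lengths are in mm, angles in degrees, forces in N, time in s.
With the tool pointing down it reaches from about 300 to 850 mm from the base axis. Payload 4.2 kg.
Tool frame: the origin (TCP) lies midway between the tips of the shut fingers; the grasp point (between the pads) lies 19 mm behind it; z points along the fingers, x is the direction in which the jaws open and shut, and the axes are right-handed (so a half turn about z gives the same grasp; the last joint's range is limited). The gripper opens to 91 mm and grips with 3 to 60 N. Pads are 32 mm wide; open, the fingers measure 118 mm over their backs; the gripper's body (76 mm by 178 mm) begins 60 mm behind the grasp point.
Start: joints at [66.635, 18.312, 89.639, -0, 72.044, -1.146], TCP at [217.441, 532.318, 213.976] pointing down, gripper open.
Joint ranges: [-177.97, 177.97], [-48.28, 115.42], [12.27, 149.76], [-77.06, 257.06], [2.81, 150.46], [-146.56, 146.56]. Speed limits (degrees/s): [147.25, 147.25, 180, 180, 180, 180].

INTERFACE

Orientations are given as [roll, pitch, yaw] about the fixed x, y, z axes, in that order (R = Rz(yaw) Ry(pitch) Rx(roll)).
In Python, from workcell import env gives the robot as it stands. The module is installed in compiled form; this text tells all that it offers.
- The arm moves only by the tool drive_tool, never from a script. Its argument "series" is a list of rows, each a list of 3 entries, a list of its own where there are three numbers: the closure, from 0 (fully open) to 1 (shut), then the shift along the tool's x, y, z in mm, then the turn, a rotation vector about the tool's x, y, z in rad. In form: [[gripper, [dx, dy, dz], [rx, ry, rz]], ...]. A call has exactly 5 rows; each row is the pose to reach, as a shift and turn from the pose commanded when the call began, along the tool's axes at that moment; what a row does not reach only later rows make up. A row lasts 1/10 s, in which the tool goes at most 50 mm and 8.59 degrees, less where a joint would pass 70% of its speed; a pose out of reach is approached as far as the arm can. A call with a gripper value outside its range is refused whole. The fingers move at their own pace and stop on an object; "squeeze" is the grip in N (left out, the last holds). Time passes only in rows, so rows that repeat a pose let the fingers close, or fill a call up. It gives the time, the measured TCP pose, the force and the opening at its end, in the units of the state.
- env.state(): the state, without advancing time (a new reading comes with each control period).
- env.grab_frame(name): name is "side" or "top"; returns a dict with "image" (480x640x3 uint8, red, green, blue), "K" (3x3 intrinsics, pixels), "origin" and "orientation" of the camera in the world. Camera axes: x right, y down, z forward; pixel columns grow to the right and rows downward; lengths in mm; the calibration is good to about 2 mm. A picture is of the moment at which its call begins. There is no depth.
- env.job_done(): hands the job in, once; it reports no verdict.
The state is a dict: "time_s": time; "qpos": joint angles; "qvel": joint speeds; "effort": joint torques, N m; "ee_pos": TCP position; "ee_rot": TCP orientation; "force": force on the tool from outside, world axes, zero at the start; "torque": the same for the moment, N m; "gripper_width": finger opening in mm.
Only numpy, scipy, OpenCV 4.12 (cv2) and the standard library are available. Lean on these libraries where they do the work, as an engineer would, in place of code of your own. Each camera call takes 0.05 s, during which the arm holds its last target.

## Working session

There is one attempt and no reset: what is moved stays moved. The work goes in short steps, Python scripts to look and compute and a tool call to move; the robot and the scene stay as the last step left them, time stands still between calls to the robot, and variables do not carry over. Pictures are saved under pics/ and viewed, and the job is handed in when it is done.

Besides the shell and the picture viewer there is one more tool, called as a command line: name --argument value ..., lists and objects as JSON in quotes. drive_tool: Moves the arm, as the interface text tells. Its arguments: {"type":"object","properties":{"series":{"type":"array","items":{"type":"array"}},"squeeze":{"type":"number"}},"required":["series"]}

```bash
mkdir -p pics
cat > h.py <<'E'
import numpy as np,cv2
from workcell import env
def grab(n,save):
    f=env.grab_frame(n); cv2.imwrite('pics/'+save,f['image'][:,:,::-1]); np.savez('pics/'+save+'.npz',**{k:np.array(v) for k,v in f.items()}); return f
def load(s): return np.load('pics/'+s+'.npz')
E
python3 - <<'E'
from h import *
for n in('side','top'):
    f=grab(n,n+'1.png');print(n,f['K'],f['origin'],f['orientation'])
print(env.state())
E
```

```text
side [[541.76261387   0.         318.2396175 ]
 [  0.         541.76261387 240.71022826]
 [  0.           0.           1.        ]] [ 524.06250999 -892.13113379  950.73226961] [-133.80012868   -0.76964259   -3.2075518 ]
top [[549.43227418   0.         328.63794674]
 [  0.         549.43227418 238.8799143 ]
 [  0.           0.           1.        ]] [ 467.14478799   -3.98555727 1500.82781484] [-174.03087932   -0.56264746  -88.44767188]
{'time_s': 0.1, 'qpos': array([ 6.66363154e+01,  1.83475791e+01,  8.97003376e+01, -1.66026997e-03,
        7.20451260e+01, -1.14849180e+00]), 'qvel': array([ 0.0943415 , -0.02640462, -0.17283336,  0.0327615 ,  0.01651117,
       -0.00120009]), 'effort': array([ 9.93294816e-04, -4.13327694e+01, -2.32508504e+01,  7.30670756e-02,
        4.21552069e-02, -6.73682575e-05]), 'ee_pos': array([217.24596677, 531.87570699, 213.20212387]), 'ee_rot': array([-1.79999713e+02,  9.30556494e-02,  6.77853205e+01]), 'force': array([ 0.32731478, -0.62365347,  0.01496243]), 'torque': array([-0.02251364, -0.00155571, -0.04587481]), 'gripper_width': 90.90525541830343}
```

View pics/side1.png

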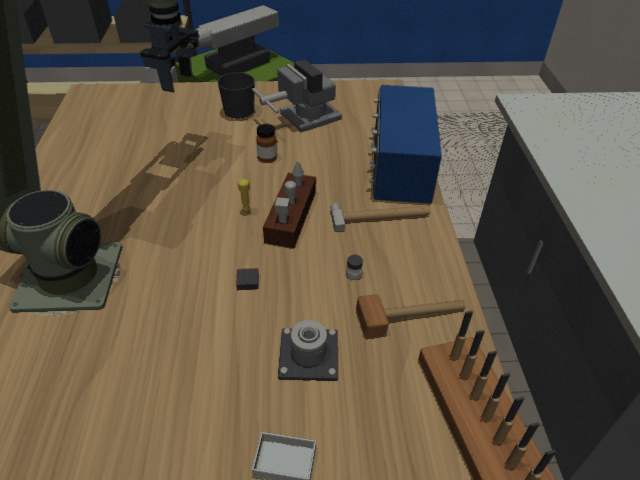

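View pics/top1.png

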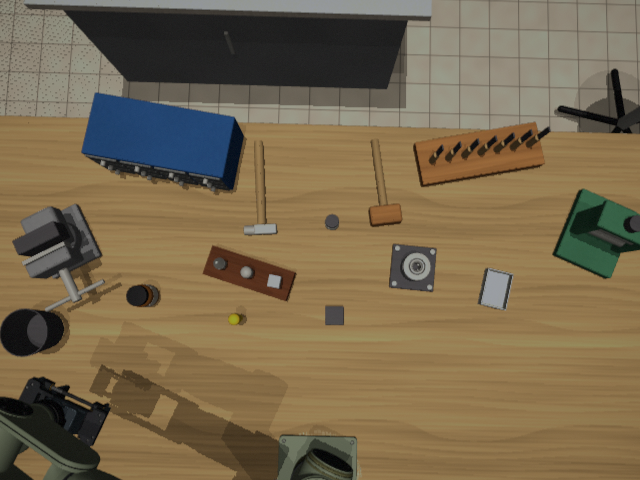

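Candidates in the top view: cone head (220,264), round head in the middle hole (246,272), square head (274,281), and the yellow look-alike standing outside the rack (234,319). By description I choose the middle grey round one, and I'll check it in a close crop.

Run:
```python
from h import *
a=cv2.imread('pics/top1.png');b=cv2.imread('pics/side1.png')
c1=cv2.resize(a[240:305,195:305],None,fx=4,fy=4,interpolation=cv2.INTER_CUBIC)[:, :400]
c2=cv2.resize(b[155:250,230:330],None,fx=4,fy=4,interpolation=cv2.INTER_CUBIC)
c3=cv2.resize(a[235:300,380:445],None,fx=4,fy=4,interpolation=cv2.INTER_CUBIC)
c4=cv2.resize(b[310:385,270:350],None,fx=4,fy=4,interpolation=cv2.INTER_CUBIC)
def pad(x): 
    o=np.zeros((385,400,3),np.uint8);o[:min(385,x.shape[0]),:min(400,x.shape[1])]=x[:385,:400];return o
m=np.vstack([np.hstack([pad(c1),pad(c2)]),np.hstack([pad(c3),pad(c4)])])
cv2.imwrite('pics/crop1.png',m[:600] if 0 else cv2.resize(m,(600,578)))
```

```text
(no output)
```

View pics/crop1.png

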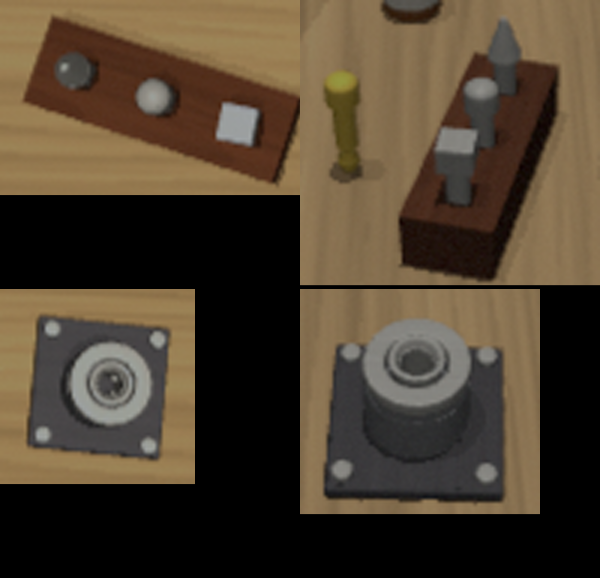

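The crop confirms it: the middle hole holds the round grey head with a dome (top view about (246,272)), next to the cone and the square. The yellow one stands free. Now I'll measure.

```bash
cat >> h.py <<'E'
from scipy.spatial.transform import Rotation as Ro
def ray(f,uv):
    d=np.linalg.inv(f['K'])@np.array([uv[0],uv[1],1.]); d=Ro.from_euler('xyz',f['orientation'],degrees=True).as_matrix()@d
    return np.array(f['origin'],float),d/np.linalg.norm(d)
def onz(f,uv,z):
    o,d=ray(f,uv); return o+d*(z-o[2])/d[2]
def proj(f,p):
    R=Ro.from_euler('xyz',f['orientation'],degrees=True).as_matrix(); q=f['K']@(R.T@(np.array(p,float)-f['origin'])); return q[:2]/q[2]
def tri(f1,u1,f2,u2):
    (a,d),(b,e)=ray(f1,u1),ray(f2,u2)
    s=np.linalg.lstsq(np.c_[d,-e],b-a,rcond=None)[0]; p,q=a+d*s[0],b+e*s[1]; return (p+q)/2,np.linalg.norm(p-q)
def blobs(im,mask,box):
    x0,y0,x1,y1=box; m=np.zeros(mask.shape,np.uint8); m[y0:y1,x0:x1]=mask[y0:y1,x0:x1]
    n,l,s,c=cv2.connectedComponentsWithStats(m); return [(s[i],c[i]) for i in range(1,n) if s[i][4]>15]
E
python3 - <<'E'
from h import *
T,S=load('top1.png'),load('side1.png')
for f,nm,bx,bh in((T,'top',(205,250,290,295),(385,240,440,295)),(S,'side',(262,160,320,235),(275,315,345,385))):
    h=cv2.cvtColor(f['image'],cv2.COLOR_RGB2HSV)
    m=((h[...,1]<70)&(h[...,2]>85)).astype(np.uint8)
    print(nm,'heads');[print(s,c) for s,c in blobs(0,m,bx)]
    print('holder');[print(s,c) for s,c in blobs(0,m,bh)]
    b=((h[...,1]>90)&(h[...,2]<130)&((h[...,0]<9)|(h[...,0]>172))).astype(np.uint8)
    n,l,s,c=cv2.connectedComponentsWithStats(b[:, :]);
    for i in range(1,n):
        if s[i][4]>300:
            ys,xs=np.where(l==i);print('rack?',s[i],c[i],cv2.minAreaRect(np.c_[xs,ys].astype(np.float32)))
E
```

```text
top heads
[240 266  12  12 103] [245.41747573 271.72815534]
[267 274  14  15 160] [273.4375  280.81875]
holder
[395 245   5   6  26] [397.  247.5]
[430 248   6   7  26] [432.30769231 251.19230769]
[403 252  28  29 552] [416.69021739 266.04891304]
[392 281   5   5  24] [393.91666667 283.08333333]
[427 284   6   6  29] [429.27586207 286.5862069 ]
side heads
[295 160   5  13  31] [297.16129032 166.03225806]
[285 181  11   7  65] [290. 184.]
[275 197  14  10 109] [281.4587156 201.4587156]
holder
[291 320  36  30 705] [308.31631206 333.73191489]
[284 328   6   6  31] [286.4516129  330.41935484]
[329 329   7   6  31] [331.90322581 331.4516129 ]
[280 367   8   6  35] [283.4        369.48571429]
[329 368   7   7  37] [331.75675676 370.75675676]
```

Run:
```python
from h import *
T,S=load('top1.png'),load('side1.png')
for f,nm,bh,br in((T,'top',(385,240,440,295),(190,235,310,310)),(S,'side',(285,315,332,360),(255,165,325,250))):
    h=cv2.cvtColor(f['image'],cv2.COLOR_RGB2HSV)
    m=np.zeros(h.shape[:2],np.uint8);x0,y0,x1,y1=bh
    m[y0:y1,x0:x1]=((h[...,1]<70)&(h[...,2]>(120 if nm=='top' else 85)))[y0:y1,x0:x1]
    n,l,s,c=cv2.connectedComponentsWithStats(m);i=1+np.argmax(s[1:,4])
    cs,_=cv2.findContours((l==i).astype(np.uint8),cv2.RETR_EXTERNAL,cv2.CHAIN_APPROX_NONE)
    e=cv2.fitEllipse(cv2.convexHull(max(cs,key=len)));print(nm,'collar',e,onz(f,e[0],74))
sc={'T':[(397,247.5),(432.31,251.19),(393.92,283.08),(429.28,286.59)],'S':[(286.45,330.42),(331.9,331.45),(283.4,369.5),(331.76,370.76)]}
for k,f in(('T',T),('S',S)):
    P=np.array([onz(f,u,14) for u in sc[k]]);print(k,P.round(1).tolist(),P.mean(0))
for z in(104,108,113):print(z,onz(T,(245.4,271.7),z),onz(S,(290,184),z))
print('sq',onz(T,(273.44,280.82),111))
p,e=tri(T,(245.4,271.7),S,(290,184.));print(p,e)
# rack hull top
h=cv2.cvtColor(T['image'],cv2.COLOR_RGB2HSV);print(h[268,230],h[285,260],h[300,330],T['image'][280,230])
hs=cv2.cvtColor(S['image'],cv2.COLOR_RGB2HSV);
for nm,hh,f,b in(('T',h,T,(190,235,310,310)),('S',hs,S,(255,165,325,250))):
    x0,y0,x1,y1=b;mm=np.zeros(hh.shape[:2],np.uint8);mm[y0:y1,x0:x1]=((hh[...,1]>110)&(hh[...,2]<120))[y0:y1,x0:x1]
    ys,xs=np.where(mm);print(nm,len(xs));r=cv2.minAreaRect(np.c_[xs,ys].astype(np.float32));print(r)
    if nm=='T':
        Q=[onz(f,u,55) for u in cv2.boxPoints(r)];print(np.round(Q,1))
```

```text
top collar ((416.38433837890625, 265.9617004394531), (26.45939826965332, 26.91010856628418), 136.8297119140625) [ 552.26252674 -244.09721829   74.        ]
side collar ((308.3108215332031, 334.0778503417969), (29.634254455566406, 35.80339813232422), 89.2745590209961) [ 552.36490363 -245.94728675   74.        ]
T [[604.6, -200.9, 14.0], [597.2, -297.1, 14.0], [507.9, -193.9, 14.0], [501.1, -289.7, 14.0]] [ 552.70164292 -245.39849406   14.        ]
S [[508.2, -190.1, 14.0], [604.7, -197.2, 14.0], [500.8, -286.1, 14.0], [597.3, -293.6, 14.0]] [ 552.76851189 -241.74031602   14.        ]
104 [523.90793556 195.06404267 104.        ] [524.97997172 199.03226054 104.        ]
108 [523.74538683 194.49403798 108.        ] [524.97563759 193.8775573  108.        ]
113 [523.54220092 193.78153213 113.        ] [524.97021993 187.43417824 113.        ]
sq [502.61270074 122.52623137 111.        ]
[524.37374676 194.6054415  107.39158638] 1.207006947865314
[ 10 164  84] [ 10 166  86] [ 18 121 150] [88 49 28]
T 2303
((252.73751831054688, 262.83831787109375), (90.13330841064453, 51.85610580444336), 18.060470581054688)
[[518.  315.8  55. ]
 [649.4 280.   55. ]
 [581.6  50.9  55. ]
 [451.3  88.8  55. ]]
S 2040
((289.1020812988281, 209.53909301757812), (37.970218658447266, 81.16605377197266), 20.95577621459961)
```

```bash
cat >> h.py <<'E'
def rel(pos,yaw,cur=None,crot=None):
    s=env.state(); cur=s['ee_pos'] if cur is None else np.array(cur,float); crot=s['ee_rot'] if crot is None else crot
    R=Ro.from_euler('xyz',crot,degrees=True); G=Ro.from_euler('xyz',[180,0,yaw],degrees=True)
    return R.inv().apply(np.array(pos,float)-cur).round(2),(R.inv()*G).as_rotvec().round(4)
def stt():
    s=env.state(); print(round(s['time_s'],2),s['ee_pos'].round(2),s['ee_rot'].round(2),'F',s['force'].round(2),'w',round(s['gripper_width'],2),'q',s['qpos'].round(0))
E
python3 -c "
from h import *
print(rel((524.2,194.6,200),-16.6,(217.441,532.318,213.976),(180,0,67.785)))"
```

```text
(array([-196.67,  411.67,   13.98]), array([ 0.    , -0.    ,  1.4728]))
```

drive_tool --series '[[0, [-19.7, 41.2, 1.4], [0, 0, 0.147]], [0, [-39.4, 82.4, 2.8], [0, 0, 0.294]], [0, [-59, 123.5, 4.2], [0, 0, 0.441]], [0, [-78.7, 164.7, 5.6], [0, 0, 0.588]], [0, [-98.4, 205.9, 7], [0, 0, 0.735]]]'

```text
time_s: 0.6
ee_pos: [371.6, 361.8, 206.6]
ee_rot: [180.0, 0.0, 25.3]
force: [0.5, -0.6, 0.5]
gripper_width: 91.2
```

```bash
python3 -c "
from h import *
stt()
y=67.785-np.degrees(.735)
d=Ro.from_euler('xyz',[180,0,67.785],degrees=True).apply([-98.4,205.9,7]);c=np.array([217.441,532.318,213.976])+d
print(c,y,rel((524.2,194.6,200),-16.6,c,(180,0,y)))"
```

```text
0.6 [371.57 361.79 206.62] [1.7999e+02 2.0000e-02 2.5350e+01] F [ 0.48 -0.63  0.48] w 91.21 q [43. 14. 98.  0. 69. 18.]
[370.85399601 363.37474723 206.976     ] 25.67260205788449 (array([ 65.09, 218.55,   6.98]), array([-0.    , -0.    ,  0.7378]))
```

drive_tool --series '[[0, [13, 43.7, 1.4], [0, 0, 0.147]], [0, [26, 87.4, 2.8], [0, 0, 0.294]], [0, [39, 131.1, 4.2], [0, 0, 0.441]], [0, [52, 174.8, 5.6], [0, 0, 0.588]], [0, [65.1, 218.5, 7], [0, 0, 0.738]]]'

```text
time_s: 1.1
ee_pos: [524.9, 193.0, 199.6]
ee_rot: [180.0, 0.0, -17.0]
force: [0.2, 0.4, 0.5]
gripper_width: 91.3
```

drive_tool --series '[[0, [0, 0, 15], [0, 0, 0]], [0, [0, 0, 30], [0, 0, 0]], [0, [0, 0, 45], [0, 0, 0]], [0, [0, 0, 55], [0, 0, 0]], [0, [0, 0, 55], [0, 0, 0]]]'

```text
time_s: 1.6
ee_pos: [523.1, 194.3, 143.3]
ee_rot: [179.9, 0.2, -16.6]
force: [-0.1, -0.4, -0.3]
gripper_width: 91.1
```

```bash
python3 -c "
from h import *
stt(); grab('top','top2.png'); grab('side','side2.png')
a=cv2.imread('pics/top2.png')[220:340,170:330];b=cv2.imread('pics/side2.png')[100:250,200:360]
b=cv2.resize(b,None,fx=2.5,fy=2.5);a=cv2.resize(a,None,fx=2.5,fy=2.5);o=np.zeros((375,800,3),np.uint8);o[:300,:400]=a;o[:,400:]=b;cv2.imwrite('pics/crop2.png',o)"
```

```text
1.6 [523.06 194.27 143.33] [ 1.7988e+02  1.7000e-01 -1.6610e+01] F [-0.14 -0.37 -0.34] w 91.08 q [19. 20. 98.  0. 62. 36.]
```

View pics/crop2.png

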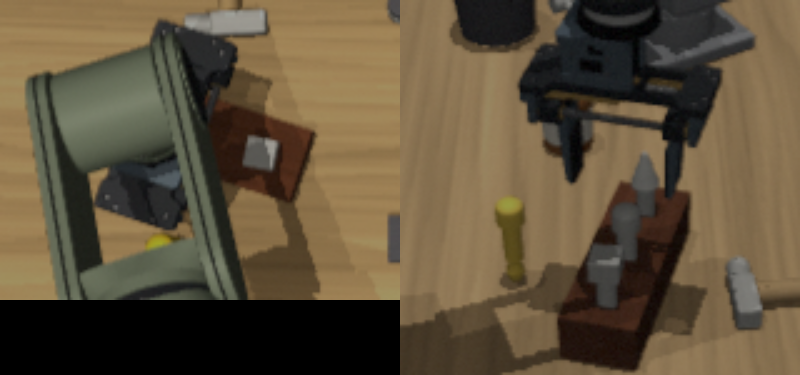

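drive_tool --series '[[0, [0, 0, 15], [0, 0, 0]], [0, [0, 0, 30], [0, 0, 0]], [0, [0, 0, 45], [0, 0, 0]], [0, [0, 0, 58], [0, 0, 0]], [0, [0, 0, 64], [0, 0, 0]]]'

```text
time_s: 2.2
ee_pos: [524.0, 194.7, 80.4]
ee_rot: [180.0, 0.0, -16.6]
force: [-0.6, 0.1, -0.3]
gripper_width: 91.1
```

drive_tool --series '[[0.4, [0, 0, 0], [0, 0, 0]], [0.5, [0, 0, 0], [0, 0, 0]], [0.6, [0, 0, 0], [0, 0, 0]], [0.8, [0, 0, 0], [0, 0, 0]], [1, [0, 0, 0], [0, 0, 0]]]' --squeeze 40

```text
time_s: 2.7
ee_pos: [524.4, 194.7, 81.4]
ee_rot: [-180.0, -0.0, -16.6]
force: [-0.3, 1.0, -0.2]
gripper_width: 54.0
```

drive_tool --series '[[1, [0, 0, 0], [0, 0, 0]], [1, [0, 0, 0], [0, 0, 0]], [1, [0, 0, 0], [0, 0, 0]], [1, [0, 0, 0], [0, 0, 0]], [1, [0, 0, 0], [0, 0, 0]]]'

```text
time_s: 3.2
ee_pos: [524.3, 194.6, 81.0]
ee_rot: [-180.0, -0.0, -16.6]
force: [-0.4, 0.5, -0.5]
gripper_width: 29.4
```

```bash
python3 -c "
from h import *
stt(); grab('side','side3.png')
b=cv2.imread('pics/side3.png')[100:250,200:360]
cv2.imwrite('pics/crop3.png',cv2.resize(b,None,fx=3.5,fy=3.5))"
```

```text
3.2 [524.31 194.61  81.01] [-1.7999e+02 -2.0000e-02 -1.6610e+01] F [-0.38  0.54 -0.55] w 29.43 q [ 19.  24. 102.  -0.  54.  36.]
```

View pics/crop3.png

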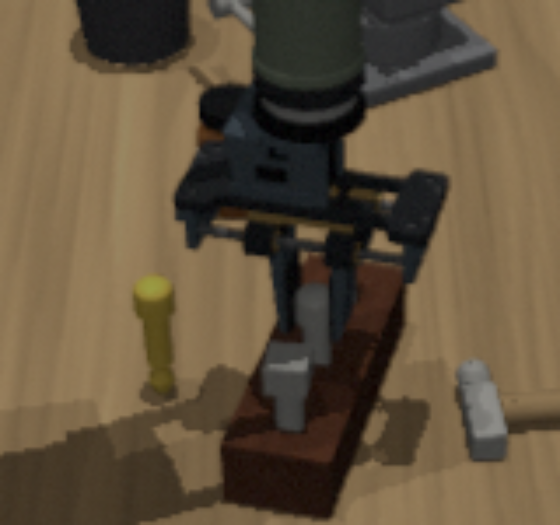

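drive_tool --series '[[1, [0, 0, -6], [0, 0, 0]], [1, [0, 0, -16], [0, 0, 0]], [1, [0, 0, -30], [0, 0, 0]], [1, [0, 0, -48], [0, 0, 0]], [1, [0, 0, -66], [0, 0, 0]]]'

```text
time_s: 3.75
ee_pos: [523.7, 194.5, 147.8]
ee_rot: [180.0, 0.1, -16.6]
force: [0.1, -0.3, -4.2]
gripper_width: 29.2
```

drive_tool --series '[[1, [0, 0, -20], [0, 0, 0]], [1, [0, 0, -40], [0, 0, 0]], [1, [0, 0, -58], [0, 0, 0]], [1, [0, 0, -66], [0, 0, 0]], [1, [0, 0, -66], [0, 0, 0]]]'

```text
time_s: 4.25
ee_pos: [524.6, 194.8, 214.2]
ee_rot: [-179.9, -0.1, -16.6]
force: [-0.5, 0.7, -3.2]
gripper_width: 29.0
```

```bash
python3 -c "
from h import *
stt(); grab('side','side4.png')
b=cv2.imread('pics/side4.png')[70:240,200:360]
cv2.imwrite('pics/crop4.png',cv2.resize(b,None,fx=3.5,fy=3.5))
for z in (200,150):print(rel((552.5,-245,z),-16.6))"
```

```text
4.25 [524.56 194.8  214.24] [-1.7991e+02 -1.1000e-01 -1.6620e+01] F [-0.47  0.7  -3.22] w 29.0 q [19. 17. 92.  0. 71. 36.]
(array([153.09, 413.06,  12.95]), array([-0.0002,  0.    , -0.0003]))
(array([153.09, 413.07,  62.95]), array([-0.0002,  0.    , -0.0003]))
```

View pics/crop4.png

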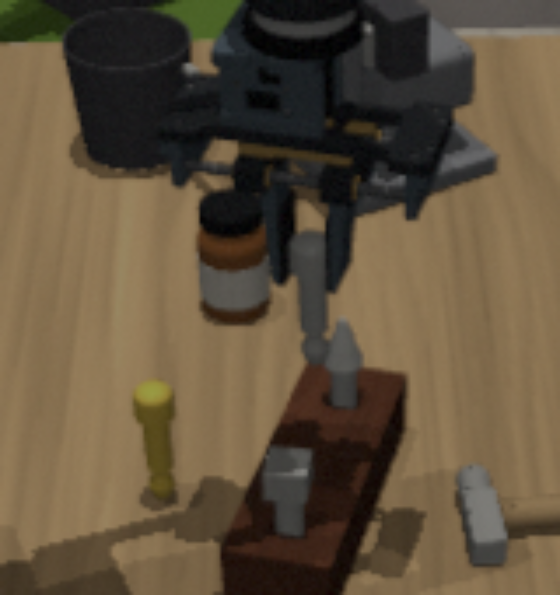

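The domed stake is lifted clear of the rack and hangs upright in the jaws (crop about (315,290)). The cone and square are undisturbed. Next I carry it to the holder.

drive_tool --series '[[1, [10, 28, 0], [0, 0, 0]], [1, [25, 67, 0], [0, 0, 0]], [1, [41, 110, 0], [0, 0, 0]], [1, [57, 153, 0], [0, 0, 0]], [1, [73, 196, 0], [0, 0, 0]]]'

```text
time_s: 4.8
ee_pos: [537.1, -15.6, 211.6]
ee_rot: [180.0, 0.2, -16.6]
force: [0.7, -0.0, -3.4]
gripper_width: 29.0
```

drive_tool --series '[[1, [16, 43, 2], [0, 0, 0]], [1, [32, 86, 4], [0, 0, 0]], [1, [48, 130, 8], [0, 0, 0]], [1, [62, 167, 10], [0, 0, 0]], [1, [73, 197, 12], [0, 0, 0]]]'

```text
time_s: 5.3
ee_pos: [550.7, -225.9, 199.1]
ee_rot: [-180.0, 0.2, -16.7]
force: [0.3, 0.3, -4.0]
gripper_width: 29.2
```

```bash
python3 -c "
from h import *
stt(); print(rel((552.5,-245,168),-16.6))"
```

```text
5.3 [ 550.71 -225.91  199.08] [-1.7999e+02  1.7000e-01 -1.6700e+01] F [ 0.29  0.31 -4.02] w 29.23 q [-23.  21.  88.  -0.  71.  -7.]
(array([ 7.3 , 17.78, 31.06]), array([-0.0001,  0.003 , -0.0018]))
```

drive_tool --series '[[1, [4, 11, 6], [0, 0, 0]], [1, [7, 20, 14], [0, 0, 0]], [1, [7, 20, 22], [0, 0, 0]], [1, [7, 20, 30], [0, 0, 0]], [1, [7, 20, 30], [0, 0, 0]]]'

```text
time_s: 5.8
ee_pos: [551.7, -243.1, 169.1]
ee_rot: [-179.9, 0.2, -16.5]
force: [-0.0, -0.4, -3.1]
gripper_width: 29.0
```

```bash
python3 -c "
from h import *
stt(); grab('side','side5.png');grab('top','top5.png')
b=cv2.imread('pics/side5.png')[230:390,240:380];a=cv2.imread('pics/top5.png')[200:330,360:480]
o=np.zeros((560,800,3),np.uint8);b=cv2.resize(b,None,fx=3.5,fy=3.5);a=cv2.resize(a,None,fx=2.5,fy=2.5);o[:b.shape[0],:b.shape[1]]=b;o[:a.shape[0],490:490+a.shape[1]]=a
cv2.imwrite('pics/crop5.png',o)"
```

```text
5.8 [ 551.7  -243.05  169.1 ] [-179.94    0.22  -16.53] F [-0.02 -0.38 -3.14] w 29.0 q [-25.  23.  90.   0.  68.  -8.]
```

View pics/crop5.png

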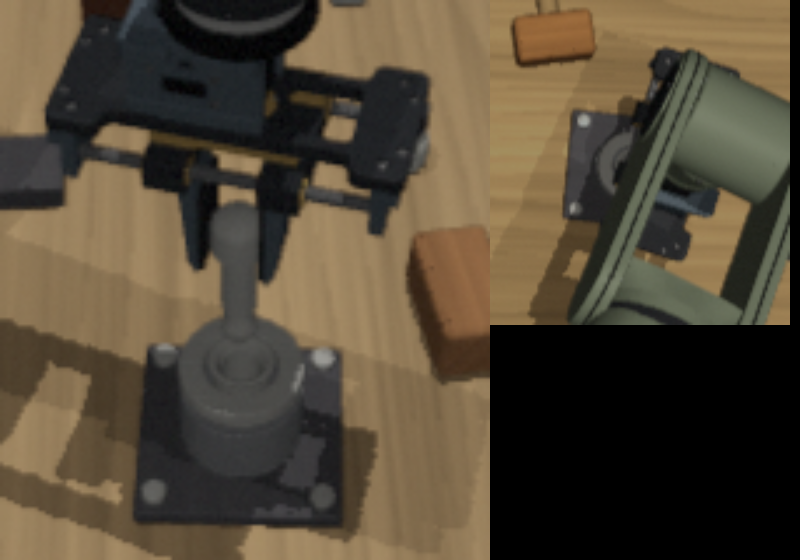

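```bash
python3 -c "
from h import *
stt()
f=load('side5.png')
b=cv2.imread('pics/side5.png')[282:362,285:335]
b=cv2.convertScaleAbs(b,alpha=2.0,beta=-60);cv2.imwrite('pics/crop6.png',cv2.resize(b,None,fx=7,fy=7,interpolation=cv2.INTER_CUBIC))
s=env.state()['ee_pos']
for n,p in (('foot',(s[0],s[1],98)),('footfront',(s[0],s[1]-6,98)),('headtop',(s[0],s[1],201)),('headbotfront',(s[0],s[1]-15,175)),('mouth',(552.5,-245,78)),('mouthf',(552.5,-264.5,78)),('mouthb',(552.5,-225.5,78)),('boref',(552.5,-260,78)),('boreb',(552.5,-230,78)),('collf',(552.5,-281,74)),('collb',(552.5,-209,74))):
  u=proj(f,p);print(n,u.round(1),((u-[285,282])*7).round())
"
```

```text
5.9 [ 552.73 -243.74  170.79] [-1.7998e+02  3.0000e-02 -1.6540e+01] F [-0.05 -1.02 -3.94] w 29.15 q [-25.  23.  90.   0.  68.  -8.]
foot [308.5 325.7] [164. 306.]
footfront [308.6 328.2] [165. 324.]
headtop [308.5 291.1] [165.  64.]
headbotfront [308.8 306.6] [167. 172.]
mouth [308.4 332.5] [164. 353.]
mouthf [308.8 340.6] [167. 410.]
mouthb [307.9 324.5] [161. 298.]
boref [308.7 338.7] [166. 397.]
boreb [308.  326.4] [161. 310.]
collf [309.2 348.9] [169. 468.]
collb [307.6 319.2] [158. 261.]
```

View pics/crop6.png

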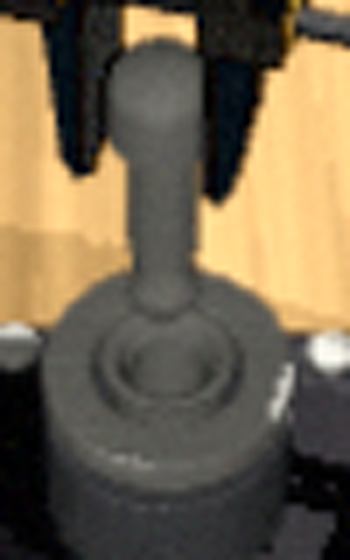

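drive_tool --series '[[1, [1, 1, 5], [0, 0, 0]], [1, [1.7, 1.6, 10], [0, 0, 0]], [1, [1.7, 1.6, 14], [0, 0, 0]], [1, [1.7, 1.6, 16], [0, 0, 0]], [1, [1.7, 1.6, 16], [0, 0, 0]]]'

```text
time_s: 6.4
ee_pos: [553.6, -246.8, 154.4]
ee_rot: [-180.0, 0.1, -16.6]
force: [0.3, -0.9, -3.8]
gripper_width: 29.1
```

```bash
python3 -c "
from h import *
stt();f=grab('side','side7.png');stt()
b=cv2.imread('pics/side7.png')[287:367,285:335]
b=cv2.convertScaleAbs(b,alpha=2.2,beta=-70);cv2.imwrite('pics/crop7.png',cv2.resize(b,None,fx=7,fy=7,interpolation=cv2.INTER_CUBIC))
s=env.state()['ee_pos']
for n,p in (('foot',(s[0],s[1],s[2]-71)),('footfront',(s[0],s[1]-6,s[2]-71)),('headbotfront',(s[0],s[1]-15,s[2]+6)),('bead',(s[0],s[1]-10,s[2]-62)),('mouth',(552.5,-245,78))):
  u=proj(f,p);print(n,u.round(1),((u+.5-[285,287])*7).round())
"
```

```text
6.4 [ 553.59 -246.79  154.4 ] [-1.7998e+02  6.0000e-02 -1.6620e+01] F [ 0.31 -0.87 -3.77] w 29.05 q [-25.  23.  91.   0.  66.  -9.]
6.45 [ 553.74 -246.89  154.74] [-1.7999e+02  2.0000e-02 -1.6620e+01] F [-0.68 -0.04 -2.98] w 28.71 q [-25.  23.  91.   0.  66.  -9.]
foot [309.  331.5] [172. 315.]
footfront [309.2 333.9] [173. 332.]
headbotfront [309.5 312.8] [175. 184.]
bead [309.3 332.8] [173. 324.]
mouth [308.4 332.5] [167. 322.]
```

View pics/crop7.png

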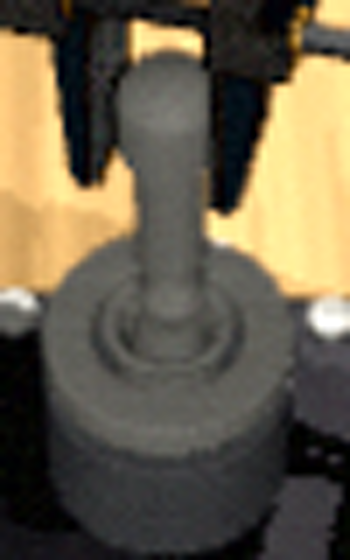

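drive_tool --series '[[1, [0, 0, 2], [0, 0, 0]], [1, [0, 0, 4], [0, 0, 0]], [1, [0, 0, 6], [0, 0, 0]], [1, [0, 0, 7], [0, 0, 0]], [1, [0, 0, 8], [0, 0, 0]]]'

```text
time_s: 6.95
ee_pos: [553.8, -246.9, 146.8]
ee_rot: [-180.0, 0.0, -16.6]
force: [-0.2, 0.4, -3.0]
gripper_width: 29.1
```

drive_tool --series '[[1, [0, 0, 1], [0, 0, 0]], [1, [0, 0, 2], [0, 0, 0]], [1, [0, 0, 3], [0, 0, 0]], [1, [0, 0, 4], [0, 0, 0]], [1, [0, 0, 4], [0, 0, 0]]]'

```text
time_s: 7.45
ee_pos: [553.7, -246.8, 142.7]
ee_rot: [-180.0, 0.0, -16.6]
force: [-0.3, 0.4, -4.5]
gripper_width: 29.0
```

```bash
python3 -c "
from h import *
f=grab('side','side8.png');stt()
b=cv2.imread('pics/side8.png')[287:367,285:335]
b=cv2.convertScaleAbs(b,alpha=2.2,beta=-70);cv2.imwrite('pics/crop8.png',cv2.resize(b,None,fx=7,fy=7,interpolation=cv2.INTER_CUBIC))
"
```

```text
7.5 [ 553.82 -246.87  142.85] [-1.7999e+02  1.0000e-02 -1.6610e+01] F [ 0.47 -0.46 -2.59] w 28.98 q [-25.  24.  92.   0.  64.  -9.]
```

View pics/crop8.png

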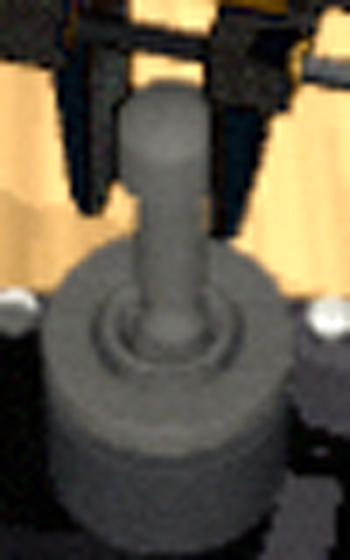

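drive_tool --series '[[1, [0, 0, 1], [0, 0, 0]], [1, [0, 0, 2], [0, 0, 0]], [1, [0, 0, 3], [0, 0, 0]], [1, [0, 0, 3], [0, 0, 0]], [1, [0, 0, 3], [0, 0, 0]]]'

```text
time_s: 8.0
ee_pos: [553.8, -246.9, 139.9]
ee_rot: [-180.0, 0.0, -16.6]
force: [0.5, 0.6, -3.8]
gripper_width: 28.9
```

drive_tool --series '[[1, [0, 0, 1], [0, 0, 0]], [1, [0, 0, 2], [0, 0, 0]], [1, [0, 0, 3], [0, 0, 0]], [1, [0, 0, 3], [0, 0, 0]], [1, [0, 0, 3], [0, 0, 0]]]'

```text
time_s: 8.5
ee_pos: [553.7, -246.8, 136.8]
ee_rot: [-180.0, 0.0, -16.6]
force: [0.0, 0.2, -3.6]
gripper_width: 29.2
```

drive_tool --series '[[1, [0, 0, 1], [0, 0, 0]], [1, [0, 0, 2], [0, 0, 0]], [1, [0, 0, 3], [0, 0, 0]], [1, [0, 0, 3], [0, 0, 0]], [1, [0, 0, 3], [0, 0, 0]]]'

```text
time_s: 9.0
ee_pos: [553.4, -246.5, 133.7]
ee_rot: [-180.0, 0.1, -16.6]
force: [-1.5, 1.5, -2.3]
gripper_width: 29.2
```

drive_tool --series '[[1, [0, 0, 1], [0, 0, 0]], [1, [0, 0, 2], [0, 0, 0]], [1, [0, 0, 2], [0, 0, 0]], [1, [0, 0, 2], [0, 0, 0]], [1, [0, 0, 2], [0, 0, 0]]]'

```text
time_s: 9.5
ee_pos: [553.4, -246.6, 131.7]
ee_rot: [-180.0, 0.1, -16.6]
force: [-3.1, 2.7, -1.1]
gripper_width: 29.0
```

drive_tool --series '[[1, [-0.5, -0.2, 0], [0, 0, 0]], [1, [-1, -0.45, 0], [0, 0, 0]], [1, [-1, -0.45, 0], [0, 0, 0]], [1, [-1, -0.45, 1], [0, 0, 0]], [1, [-1, -0.45, 1], [0, 0, 0]]]'

```text
time_s: 10.0
ee_pos: [553.1, -246.2, 130.8]
ee_rot: [-180.0, -0.0, -16.6]
force: [-2.7, 2.6, -3.4]
gripper_width: 29.2
```

drive_tool --series '[[1, [0, 0, 1], [0, 0, 0]], [1, [0, 0, 2], [0, 0, 0]], [1, [0, 0, 2], [0, 0, 0]], [1, [0, 0, 2], [0, 0, 0]], [1, [0, 0, 2], [0, 0, 0]]]'

```text
time_s: 10.5
ee_pos: [553.0, -246.1, 128.8]
ee_rot: [-180.0, 0.0, -16.6]
force: [-2.2, 2.5, -3.4]
gripper_width: 28.5
```

drive_tool --series '[[1, [-0.6, -0.3, 0], [0, 0, 0]], [1, [-1.2, -0.7, 0], [0, 0, 0]], [1, [-1.2, -0.7, 0], [0, 0, 0]], [1, [-1.2, -0.7, 1], [0, 0, 0]], [1, [-1.2, -0.7, 1], [0, 0, 0]]]'

```text
time_s: 11.0
ee_pos: [552.6, -245.5, 128.1]
ee_rot: [180.0, -0.1, -16.6]
force: [-0.7, 1.1, -4.3]
gripper_width: 28.9
```

drive_tool --series '[[1, [0, 0, 1], [0, 0, 0]], [1, [0, 0, 2], [0, 0, 0]], [1, [0, 0, 2], [0, 0, 0]], [1, [0, 0, 2], [0, 0, 0]], [1, [0, 0, 2], [0, 0, 0]]]'

```text
time_s: 11.5
ee_pos: [552.2, -245.3, 125.9]
ee_rot: [180.0, -0.0, -16.6]
force: [0.5, -0.3, -3.9]
gripper_width: 29.0
```

drive_tool --series '[[1, [0, 0, 1], [0, 0, 0]], [1, [0, 0, 2], [0, 0, 0]], [1, [0, 0, 3], [0, 0, 0]], [1, [0, 0, 3], [0, 0, 0]], [1, [0, 0, 3], [0, 0, 0]]]'

```text
time_s: 12.0
ee_pos: [552.1, -245.2, 122.8]
ee_rot: [-180.0, 0.0, -16.6]
force: [-0.1, 0.6, -3.3]
gripper_width: 29.0
```

drive_tool --series '[[1, [0, 0, 1], [0, 0, 0]], [1, [0, 0, 2], [0, 0, 0]], [1, [0, 0, 3], [0, 0, 0]], [1, [0, 0, 3], [0, 0, 0]], [1, [0, 0, 3], [0, 0, 0]]]'

```text
time_s: 12.5
ee_pos: [552.0, -245.2, 119.8]
ee_rot: [-180.0, 0.0, -16.6]
force: [-0.3, 0.1, -4.2]
gripper_width: 29.0
```

drive_tool --series '[[1, [0, 0, 1], [0, 0, 0]], [1, [0, 0, 2], [0, 0, 0]], [1, [0, 0, 3], [0, 0, 0]], [1, [0, 0, 3], [0, 0, 0]], [1, [0, 0, 3], [0, 0, 0]]]'

```text
time_s: 13.0
ee_pos: [552.1, -245.2, 116.8]
ee_rot: [-180.0, 0.0, -16.6]
force: [0.3, -0.5, -4.5]
gripper_width: 29.2
```

drive_tool --series '[[1, [0, 0, 1], [0, 0, 0]], [1, [0, 0, 2], [0, 0, 0]], [1, [0, 0, 2], [0, 0, 0]], [1, [0, 0, 2], [0, 0, 0]], [1, [0, 0, 2], [0, 0, 0]]]'

```text
time_s: 13.5
ee_pos: [552.2, -245.2, 115.1]
ee_rot: [-180.0, -0.0, -16.6]
force: [0.4, 1.0, -2.7]
gripper_width: 29.4
```

drive_tool --series '[[1, [0, 0, 1], [0, 0, 0]], [1, [0, 0, 2], [0, 0, 0]], [1, [0, 0, 2], [0, 0, 0]], [1, [0, 0, 2], [0, 0, 0]], [1, [0, 0, 2], [0, 0, 0]]]'

```text
time_s: 14.0
ee_pos: [552.4, -245.3, 113.3]
ee_rot: [180.0, -0.1, -16.6]
force: [0.1, 1.3, 3.3]
gripper_width: 28.9
```

drive_tool --series '[[1, [0, 0, 1], [0, 0, 0]], [1, [0, 0, 2], [0, 0, 0]], [1, [0, 0, 2], [0, 0, 0]], [1, [0, 0, 2], [0, 0, 0]], [1, [0, 0, 2], [0, 0, 0]]]'

```text
time_s: 14.5
ee_pos: [552.5, -245.3, 111.3]
ee_rot: [180.0, -0.1, -16.6]
force: [0.6, 0.4, 5.3]
gripper_width: 29.1
```

drive_tool --series '[[1, [0, 0, 1], [0, 0, 0]], [1, [0, 0, 2], [0, 0, 0]], [1, [0, 0, 2], [0, 0, 0]], [1, [0, 0, 2], [0, 0, 0]], [1, [0, 0, 2], [0, 0, 0]]]'

```text
time_s: 15.0
ee_pos: [552.3, -245.2, 108.9]
ee_rot: [-180.0, -0.0, -16.6]
force: [1.8, 1.0, 3.6]
gripper_width: 29.1
```

drive_tool --series '[[1, [0, 0, 1], [0, 0, 0]], [1, [0, 0, 2], [0, 0, 0]], [1, [0, 0, 2], [0, 0, 0]], [1, [0, 0, 2], [0, 0, 0]], [1, [0, 0, 2], [0, 0, 0]]]'

```text
time_s: 15.5
ee_pos: [552.0, -245.1, 106.3]
ee_rot: [-180.0, 0.0, -16.6]
force: [2.5, 0.4, -1.2]
gripper_width: 29.1
```

drive_tool --series '[[1, [0.3, 0, 1], [0, 0, 0]], [1, [0.3, 0, 2], [0, 0, 0]], [1, [0.3, 0, 2], [0, 0, 0]], [1, [0.3, 0, 2], [0, 0, 0]], [1, [0.3, 0, 2], [0, 0, 0]]]'

```text
time_s: 16.0
ee_pos: [552.1, -245.1, 104.7]
ee_rot: [-180.0, 0.0, -16.6]
force: [1.8, 0.6, -0.1]
gripper_width: 29.0
```

drive_tool --series '[[1, [0, 0, 1], [0, 0, 0]], [1, [0, 0, 2], [0, 0, 0]], [1, [0, 0, 2], [0, 0, 0]], [1, [0, 0, 2], [0, 0, 0]], [1, [0, 0, 2], [0, 0, 0]]]'

```text
time_s: 16.5
ee_pos: [552.3, -245.2, 102.7]
ee_rot: [-180.0, 0.0, -16.6]
force: [1.1, 1.6, 0.5]
gripper_width: 29.0
```

drive_tool --series '[[1, [0, 0, 1], [0, 0, 0]], [1, [0, 0, 2], [0, 0, 0]], [1, [0, 0, 2], [0, 0, 0]], [1, [0, 0, 2], [0, 0, 0]], [1, [0, 0, 2], [0, 0, 0]]]'

```text
time_s: 17.0
ee_pos: [552.2, -245.2, 100.3]
ee_rot: [-180.0, 0.0, -16.6]
force: [1.4, 0.9, -3.5]
gripper_width: 29.1
```

drive_tool --series '[[1, [0, 0, 1], [0, 0, 0]], [1, [0, 0, 2], [0, 0, 0]], [1, [0, 0, 2], [0, 0, 0]], [1, [0, 0, 2], [0, 0, 0]], [1, [0, 0, 2], [0, 0, 0]]]'

```text
time_s: 17.5
ee_pos: [552.3, -245.1, 98.9]
ee_rot: [-180.0, 0.0, -16.6]
force: [1.0, 0.6, -0.1]
gripper_width: 28.9
```

drive_tool --series '[[1, [0, 0, 0.5], [0, 0, 0]], [1, [0, 0, 1], [0, 0, 0]], [1, [0, 0, 1], [0, 0, 0]], [1, [0, 0, 1], [0, 0, 0]], [1, [0, 0, 1], [0, 0, 0]]]'

```text
time_s: 18.0
ee_pos: [552.3, -245.2, 98.1]
ee_rot: [-180.0, 0.0, -16.6]
force: [0.9, 2.1, 1.7]
gripper_width: 29.3
```

drive_tool --series '[[1, [0, 0, 0.5], [0, 0, 0]], [1, [0, 0, 1], [0, 0, 0]], [1, [0, 0, 1], [0, 0, 0]], [1, [0, 0, 1], [0, 0, 0]], [1, [0, 0, 1], [0, 0, 0]]]'

```text
time_s: 18.5
ee_pos: [552.4, -245.3, 97.0]
ee_rot: [-180.0, -0.0, -16.6]
force: [-0.2, 1.8, 2.9]
gripper_width: 28.9
```

drive_tool --series '[[1, [0, 0, 0.5], [0, 0, 0]], [1, [0, 0, 1], [0, 0, 0]], [1, [0, 0, 1], [0, 0, 0]], [1, [0, 0, 1], [0, 0, 0]], [1, [0, 0, 1], [0, 0, 0]]]'

```text
time_s: 19.0
ee_pos: [552.4, -245.3, 96.1]
ee_rot: [-180.0, -0.0, -16.6]
force: [0.1, 2.6, 4.4]
gripper_width: 29.3
```

drive_tool --series '[[1, [0, 0, 0.5], [0, 0, 0]], [1, [0, 0, 1], [0, 0, 0]], [1, [0, 0, 1], [0, 0, 0]], [1, [0, 0, 1], [0, 0, 0]], [1, [0, 0, 1], [0, 0, 0]]]'

```text
time_s: 19.5
ee_pos: [552.5, -245.4, 96.0]
ee_rot: [180.0, -0.0, -16.6]
force: [-1.9, 2.7, 9.4]
gripper_width: 29.1
```

drive_tool --series '[[1, [0, 0, 0.5], [0, 0, 0]], [1, [0, 0, 1], [0, 0, 0]], [1, [0, 0, 1], [0, 0, 0]], [1, [0, 0, 1], [0, 0, 0]], [1, [0, 0, 1], [0, 0, 0]]]'

```text
time_s: 20.0
ee_pos: [552.6, -245.4, 95.9]
ee_rot: [180.0, -0.1, -16.6]
force: [-1.8, 2.9, 13.4]
gripper_width: 29.2
```

```bash
python3 -c "
from h import *
f=grab('side','side9.png');stt()
b=cv2.imread('pics/side9.png')[267:357,270:350]
b=cv2.convertScaleAbs(b,alpha=1.8,beta=-40);cv2.imwrite('pics/crop9.png',cv2.resize(b,None,fx=6,fy=6,interpolation=cv2.INTER_CUBIC))
"
```

```text
20.05 [ 552.6  -245.46   95.83] [ 1.7998e+02 -8.0000e-02 -1.6610e+01] F [-1.63  3.02 13.77] w 28.86 q [-25.  26.  95.  -0.  58.  -8.]
```

View pics/crop9.png

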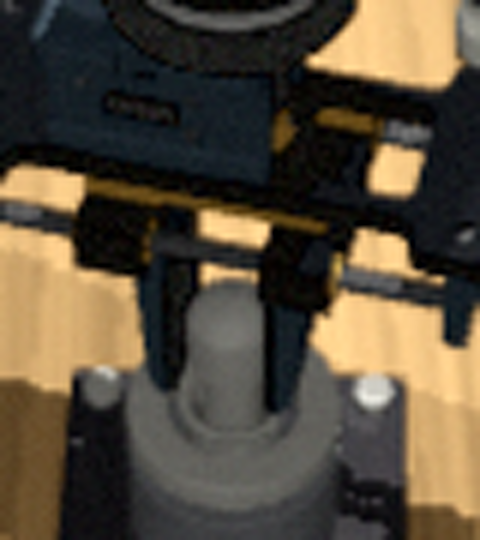

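drive_tool --series '[[1, [0, 0, -1], [0, 0, 0]], [1, [0, 0, -2], [0, 0, 0]], [1, [0, 0, -3], [0, 0, 0]], [1, [0, 0, -4], [0, 0, 0]], [1, [0, 0, -4.5], [0, 0, 0]]]'

```text
time_s: 20.55
ee_pos: [552.3, -245.2, 97.8]
ee_rot: [-180.0, 0.0, -16.6]
force: [1.4, 1.0, -2.9]
gripper_width: 28.9
```

drive_tool --series '[[1, [0, 0, -0.5], [0, 0, 0]], [1, [0, 0, -1], [0, 0, 0]], [1, [0, 0, -1], [0, 0, 0]], [1, [0, 0, -1], [0, 0, 0]], [1, [0, 0, -1], [0, 0, 0]]]'

```text
time_s: 21.05
ee_pos: [552.2, -245.1, 98.6]
ee_rot: [-180.0, 0.1, -16.6]
force: [3.8, 0.7, -9.1]
gripper_width: 29.4
```

The force pattern shows the click: about 9 N on meeting the balls, a drop to roughly zero at 100 mm, the seat spring, then a firm stop. A gentle upward pull is resisted (−9 N against a weight of −3.5 N), so the stake is gripped. I'll ease back down and release.

drive_tool --series '[[1, [0, 0, 0.7], [0, 0, 0]], [1, [0, 0, 1.5], [0, 0, 0]], [1, [0, 0, 1.5], [0, 0, 0]], [1, [0, 0, 1.5], [0, 0, 0]], [1, [0, 0, 1.5], [0, 0, 0]]]'

```text
time_s: 21.55
ee_pos: [552.3, -245.2, 98.4]
ee_rot: [-180.0, -0.0, -16.6]
force: [0.1, 2.2, -1.7]
gripper_width: 29.4
```

drive_tool --series '[[0.6, [0, 0, 0], [0, 0, 0]], [0.5, [0, 0, 0], [0, 0, 0]], [0.45, [0, 0, 0], [0, 0, 0]], [0.45, [0, 0, 0], [0, 0, 0]], [0.45, [0, 0, 0], [0, 0, 0]]]'

```text
time_s: 22.05
ee_pos: [552.4, -245.4, 98.1]
ee_rot: [180.0, -0.0, -16.6]
force: [-0.9, 0.1, -0.5]
gripper_width: 50.2
```

```bash
python3 -c "
from h import *
f=grab('side','side10.png');stt()
b=cv2.imread('pics/side10.png')[267:357,270:350]
b=cv2.convertScaleAbs(b,alpha=1.8,beta=-40);cv2.imwrite('pics/crop10.png',cv2.resize(b,None,fx=6,fy=6,interpolation=cv2.INTER_CUBIC))
"
```

```text
22.1 [ 552.4  -245.38   98.03] [ 1.7999e+02 -1.0000e-02 -1.6620e+01] F [ 0.23 -0.11  0.99] w 49.87 q [-25.  26.  95.  -0.  59.  -8.]
```

View pics/crop10.png

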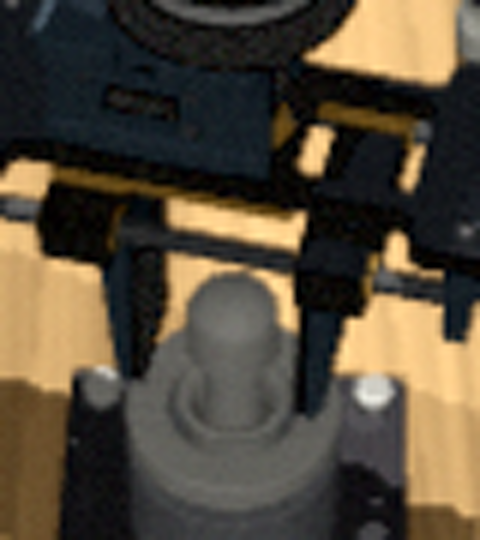

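```bash
python3 -c "
from h import *
a=load('side9.png');b=load('side10.png')
for f in(a,b):
    g=cv2.cvtColor(f['image'],cv2.COLOR_RGB2GRAY).astype(float)
    print(g[308:336,307:313].mean(1).round(0).astype(int).tolist())
    gy=g[308:318,305:314]; 
    print((g[305:320,309]).astype(int).tolist())
p=[proj(a,(552.4,-245,z))[1] for z in(100,110)];print(p)
ga=[cv2.cvtColor(f['image'],cv2.COLOR_RGB2GRAY)for f in(a,b)]
t=ga[0][318:330,304:313]
r=cv2.matchTemplate(ga[1][310:336,300:318],t,cv2.TM_CCOEFF_NORMED);print(cv2.minMaxLoc(r),r[:,4].round(3))
"
```

```text
[53, 43, 44, 53, 120, 94, 68, 68, 71, 76, 79, 82, 84, 86, 86, 86, 85, 80, 77, 77, 77, 76, 76, 74, 74, 74, 74, 73]
[139, 139, 93, 49, 47, 44, 58, 131, 92, 66, 68, 72, 79, 80, 83]
[44, 46, 49, 104, 92, 70, 70, 74, 76, 80, 82, 84, 86, 87, 87, 84, 80, 78, 77, 77, 76, 76, 75, 74, 75, 75, 75, 75]
[140, 107, 55, 44, 45, 41, 125, 86, 64, 70, 74, 77, 82, 82, 86]
[np.float64(325.64666450473413), np.float64(322.48061237457887)]
(-0.35953065752983093, 0.9398185610771179, (4, 2), (4, 7)) [-0.166 -0.327 -0.36  -0.086  0.269  0.61   0.877  0.94   0.815  0.656
  0.522  0.444  0.463  0.516  0.574]
```

The stake rose about 3 mm against the picture taken at the hard stop, which is more than the 1.5 mm I expected. My pull test may have lifted it. I'll regrip, press it down again, and release without any pull.

drive_tool --series '[[0.7, [0, 0, 0], [0, 0, 0]], [0.9, [0, 0, 0], [0, 0, 0]], [1, [0, 0, 0], [0, 0, 0]], [1, [0, 0, 0], [0, 0, 0]], [1, [0, 0, 0], [0, 0, 0]]]'

```text
time_s: 22.6
ee_pos: [552.5, -245.3, 97.9]
ee_rot: [-180.0, -0.0, -16.6]
force: [0.7, 0.1, -0.4]
gripper_width: 29.1
```

drive_tool --series '[[1, [0, 0, 1], [0, 0, 0]], [1, [0, 0, 2], [0, 0, 0]], [1, [0, 0, 2], [0, 0, 0]], [1, [0, 0, 2], [0, 0, 0]], [1, [0, 0, 2], [0, 0, 0]]]'

```text
time_s: 23.1
ee_pos: [552.5, -245.3, 96.1]
ee_rot: [-180.0, -0.0, -16.6]
force: [0.2, 0.0, 1.4]
gripper_width: 29.4
```

drive_tool --series '[[1, [0, 0, 1], [0, 0, 0]], [1, [0, 0, 2], [0, 0, 0]], [1, [0, 0, 2], [0, 0, 0]], [1, [0, 0, 2], [0, 0, 0]], [1, [0, 0, 2], [0, 0, 0]]]'

```text
time_s: 23.6
ee_pos: [552.7, -245.5, 95.6]
ee_rot: [180.0, -0.1, -16.6]
force: [-1.8, 0.3, 8.6]
gripper_width: 28.9
```

drive_tool --series '[[1, [0, 0, -1], [0, 0, 0]], [0.45, [0, 0, -1], [0, 0, 0]], [0.45, [0, 0, -1], [0, 0, 0]], [0.45, [0, 0, -1], [0, 0, 0]], [0.45, [0, 0, -1], [0, 0, 0]]]'

```text
time_s: 24.1
ee_pos: [552.1, -245.1, 94.4]
ee_rot: [-180.0, 0.1, -16.6]
force: [0.1, -1.8, 0.4]
gripper_width: 50.3
```

```bash
python3 -c "
from h import *
f=grab('side','side11.png');stt()
for n in('side9.png','side10.png','side11.png'):
    g=cv2.cvtColor(load(n)['image'],cv2.COLOR_RGB2GRAY).astype(float)
    print(g[308:330,307:313].mean(1).round(0).astype(int).tolist())
"
```

```text
24.15 [ 552.18 -245.16   94.5 ] [-1.7999e+02  4.0000e-02 -1.6610e+01] F [ 0.21 -0.14  0.44] w 50.31 q [-25.  26.  95.   0.  58.  -8.]
[53, 43, 44, 53, 120, 94, 68, 68, 71, 76, 79, 82, 84, 86, 86, 86, 85, 80, 77, 77, 77, 76]
[44, 46, 49, 104, 92, 70, 70, 74, 76, 80, 82, 84, 86, 87, 87, 84, 80, 78, 77, 77, 76, 76]
[75, 44, 47, 44, 48, 63, 70, 73, 77, 79, 81, 84, 86, 87, 87, 85, 80, 78, 77, 78, 77, 76]
```

It settles at the same place both times, about 2 mm above the stop, so the seat is at about 5.5 mm. That is home and gripped. The dome top sits near z 130 and the gripper body would be at about 145 at full press, so I can straddle the stake and press the collar on both sides.

drive_tool --series '[[0.45, [0, 0, 4], [0, 0, 0]], [0.45, [0, 0, 8], [0, 0, 0]], [0.45, [0, 0, 12], [0, 0, 0]], [0.45, [0, 0, 15], [0, 0, 0]], [0.45, [0, 0, 17], [0, 0, 0]]]'

```text
time_s: 24.65
ee_pos: [552.2, -245.1, 77.4]
ee_rot: [-180.0, 0.0, -16.6]
force: [0.4, -0.8, 0.0]
gripper_width: 49.9
```

drive_tool --series '[[0.45, [0, 0, 0.7], [0, 0, 0]], [0.45, [0, 0, 1.4], [0, 0, 0]], [0.45, [0, 0, 2], [0, 0, 0]], [0.45, [0, 0, 2.5], [0, 0, 0]], [0.45, [0, 0, 3], [0, 0, 0]]]'

```text
time_s: 25.15
ee_pos: [552.4, -245.3, 75.0]
ee_rot: [-180.0, -0.0, -16.6]
force: [0.4, -0.5, 0.1]
gripper_width: 50.2
```

drive_tool --series '[[0.45, [0, 0, 0.5], [0, 0, 0]], [0.45, [0, 0, 1], [0, 0, 0]], [0.45, [0, 0, 1.5], [0, 0, 0]], [0.45, [0, 0, 2], [0, 0, 0]], [0.45, [0, 0, 2], [0, 0, 0]]]'

```text
time_s: 25.65
ee_pos: [552.4, -245.2, 73.8]
ee_rot: [-180.0, -0.0, -16.6]
force: [-2.2, 0.2, 4.7]
gripper_width: 50.7
```

drive_tool --series '[[0.45, [0, 0, 0.5], [0, 0, 0]], [0.45, [0, 0, 1], [0, 0, 0]], [0.45, [0, 0, 1.5], [0, 0, 0]], [0.45, [0, 0, 2], [0, 0, 0]], [0.45, [0, 0, 2], [0, 0, 0]]]'

```text
time_s: 26.15
ee_pos: [552.4, -245.3, 71.9]
ee_rot: [180.0, -0.0, -16.6]
force: [-1.4, 0.9, 5.5]
gripper_width: 50.4
```

Contact was at about 74, and the collar is sliding against about 5.5 N. I'll continue down to its stop.

drive_tool --series '[[0.45, [0, 0, 0.7], [0, 0, 0]], [0.45, [0, 0, 1.4], [0, 0, 0]], [0.45, [0, 0, 2], [0, 0, 0]], [0.45, [0, 0, 2.5], [0, 0, 0]], [0.45, [0, 0, 3], [0, 0, 0]]]'

```text
time_s: 26.65
ee_pos: [552.4, -245.3, 68.9]
ee_rot: [-180.0, -0.0, -16.6]
force: [-2.0, 0.8, 6.6]
gripper_width: 50.0
```

drive_tool --series '[[0.45, [0, 0, 0.5], [0, 0, 0]], [0.45, [0, 0, 1], [0, 0, 0]], [0.45, [0, 0, 1.5], [0, 0, 0]], [0.45, [0, 0, 2], [0, 0, 0]], [0.45, [0, 0, 2], [0, 0, 0]]]'

```text
time_s: 27.15
ee_pos: [552.4, -245.3, 66.9]
ee_rot: [180.0, -0.0, -16.6]
force: [-1.0, 0.4, 5.3]
gripper_width: 50.1
```

drive_tool --series '[[0.45, [0, 0, 0.5], [0, 0, 0]], [0.45, [0, 0, 1], [0, 0, 0]], [0.45, [0, 0, 1.5], [0, 0, 0]], [0.45, [0, 0, 2], [0, 0, 0]], [0.45, [0, 0, 2], [0, 0, 0]]]'

```text
time_s: 27.65
ee_pos: [552.4, -245.3, 66.1]
ee_rot: [180.0, -0.1, -16.6]
force: [-3.3, 1.8, 11.9]
gripper_width: 50.2
```

drive_tool --series '[[0.45, [0, 0, 0.5], [0, 0, 0]], [0.45, [0, 0, 1], [0, 0, 0]], [0.45, [0, 0, 1.5], [0, 0, 0]], [0.45, [0, 0, 1.5], [0, 0, 0]], [0.45, [0, 0, 1.5], [0, 0, 0]]]'

```text
time_s: 28.15
ee_pos: [552.4, -245.3, 65.9]
ee_rot: [180.0, -0.1, -16.6]
force: [-5.6, 2.6, 18.9]
gripper_width: 50.5
```

drive_tool --series '[[0.45, [0, 0, -3], [0, 0, 0]], [0.42, [0, 0, -8], [0, 0, 0]], [0.4, [0, 0, -16], [0, 0, 0]], [0.3, [0, 0, -28], [0, 0, 0]], [0.2, [0, 0, -42], [0, 0, 0]]]'

```text
time_s: 28.65
ee_pos: [552.3, -245.2, 104.9]
ee_rot: [-180.0, 0.0, -16.6]
force: [0.3, -0.3, 0.8]
gripper_width: 68.1
```

drive_tool --series '[[0.1, [0, 0, -20], [0, 0, 0]], [0, [0, 0, -45], [0, 0, 0]], [0, [0, 0, -70], [0, 0, 0]], [0, [0, 0, -90], [0, 0, 0]], [0, [0, 0, -100], [0, 0, 0]]]'

```text
time_s: 29.15
ee_pos: [553.3, -245.6, 207.2]
ee_rot: [180.0, -0.2, -16.6]
force: [0.2, -0.6, -0.6]
gripper_width: 91.0
```

```bash
python3 -c "
from h import *
stt();print(rel((450,-20,215),-16.6))"
```

```text
29.15 [ 553.27 -245.64  207.17] [179.97  -0.23 -16.61] F [ 0.23 -0.55 -0.6 ] w 91.02 q [-25.  21.  86.   0.  72.  -8.]
(array([-163.43, -186.69,   -8.57]), array([ 0.0005, -0.004 , -0.0002]))
```

Now I'll move aside to see the result.

drive_tool --series '[[0, [-20, -23, -2], [0, 0, 0]], [0, [-45, -52, -4], [0, 0, 0]], [0, [-72, -82, -6], [0, 0, 0]], [0, [-98, -112, -8], [0, 0, 0]], [0, [-120, -137, -8], [0, 0, 0]]]'

```text
time_s: 29.65
ee_pos: [475.3, -78.1, 212.5]
ee_rot: [-180.0, 0.0, -16.6]
force: [-0.5, 0.2, -0.1]
gripper_width: 91.3
```

drive_tool --series '[[0, [-20, -23, 0], [0, 0, 0]], [0, [-42, -48, 0], [0, 0, 0]], [0, [-43, -50, 0], [0, 0, 0]], [0, [-43, -50, 0], [0, 0, 0]], [0, [-43, -50, 0], [0, 0, 0]]]'

```text
time_s: 30.15
ee_pos: [450.1, -20.0, 212.5]
ee_rot: [180.0, -0.0, -16.6]
force: [-0.4, 0.1, -0.5]
gripper_width: 91.2
```

```bash
python3 -c "
from h import *
grab('top','top12.png');f=grab('side','side12.png');stt()
b=cv2.imread('pics/side12.png')[267:397,260:360];a=cv2.imread('pics/side1.png')[267:397,260:360]
cv2.imwrite('pics/crop12.png',cv2.resize(np.hstack([a,b]),None,fx=4,fy=4,interpolation=cv2.INTER_CUBIC))"
```

```text
30.25 [450.13 -20.27 212.33] [179.99  -0.   -16.68] F [0.48 0.01 0.09] w 91.45 q [ -4.   7. 105.  -0.  68.  13.]
```

View pics/crop12.png

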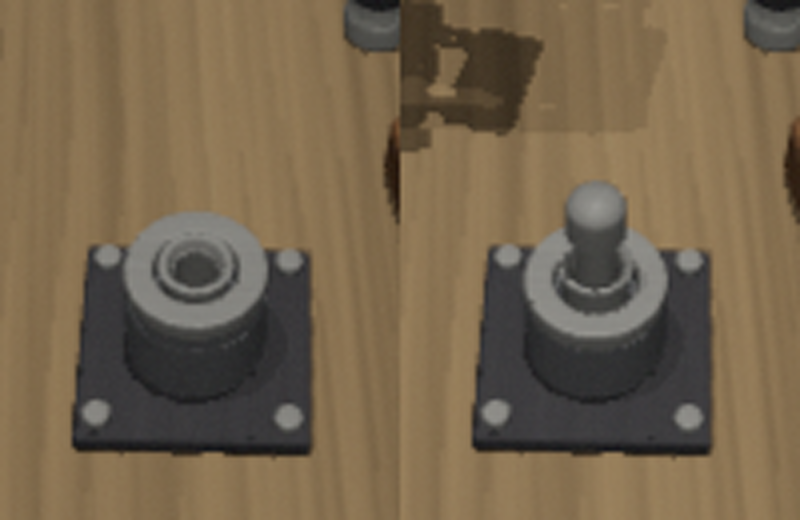

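View pics/side12.png

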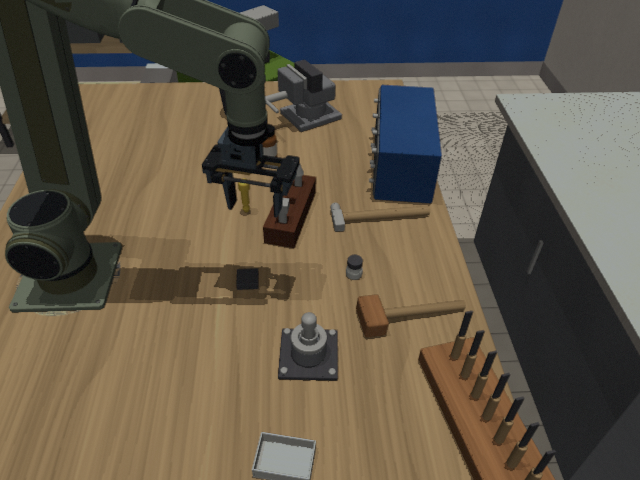

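View pics/top12.png

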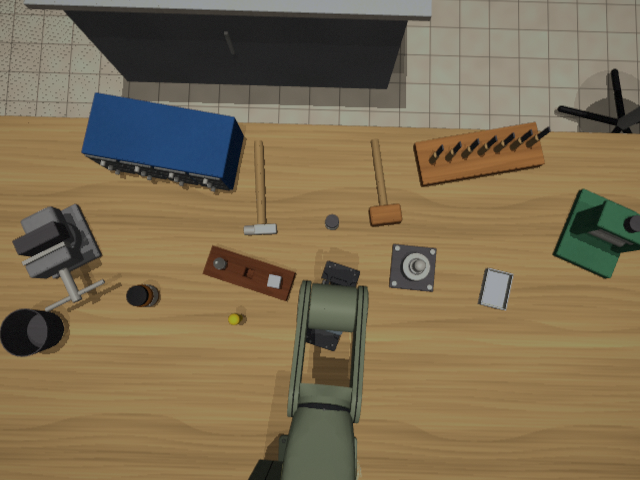

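The stake stands upright in the holder (side view head about (309,321)). The collar now rests on the grey body, the middle rack hole is empty, and the cone, square and other things are where they were. One last check that the head height hasn't changed, then I'll hand in.

```bash
python3 -c "
from h import *
for n in('side10.png','side11.png','side12.png'):
    g=cv2.cvtColor(load(n)['image'],cv2.COLOR_RGB2GRAY).astype(float)
    print(g[308:332,307:313].mean(1).round(0).astype(int).tolist())
stt(); env.job_done()"
```

```text
[44, 46, 49, 104, 92, 70, 70, 74, 76, 80, 82, 84, 86, 87, 87, 84, 80, 78, 77, 77, 76, 76, 75, 74]
[75, 44, 47, 44, 48, 63, 70, 73, 77, 79, 81, 84, 86, 87, 87, 85, 80, 78, 77, 78, 77, 76, 76, 75]
[126, 127, 126, 127, 120, 122, 130, 135, 138, 142, 145, 143, 140, 132, 124, 108, 85, 72, 70, 68, 68, 68, 66, 65]
30.25 [450.13 -20.27 212.33] [179.99  -0.   -16.68] F [0.48 0.01 0.09] w 91.45 q [ -4.   7. 105.  -0.  68.  13.]
the job is handed in; nothing more can be done
```

The domed stake is in the bench holder, clicked past the grip, and the locking collar is pressed all the way down. I handed the job in at 30.3 s of the 58 s allowed; it reports no verdict.

**Stake:**
- I took it from the middle hole of the rack and centred it in the bore by the side forces.
- It met the balls at about 9 N net of its weight. The force then fell away as it snapped in, rose with the seat spring, and reached a firm stop at about 17 N.
- A gentle upward pull was resisted, and after a second press and release it settled at the same height.

**Collar:** I pressed it on both sides. It slid from about 74 mm to 66 mm against roughly 6 N, then stopped firmly at about 19 N.

**Last checks:**
- The final pictures show the stake upright, the collar resting on the grey body, and the other stakes and bench items where they were. The arm is clear with no measured force.
- **Disagreement:** the images put the stake about 3 mm above the hard stop, while the arm's own position put it about 2 mm above (home should be about 1.5 mm). The arm reading implies the seat is about 5.5 mm down, well past the 3 mm limit for a stake let go short of the snap. I took that as home.
- **Weaker check:** the final head-height comparison was blurred by changed lighting. The head's lower edge was within about a pixel of before, roughly 3 mm, with no sign that the stake had risen.

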